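Sort punches, polishing stone and wax puck into their trays

ROBOT

A 6-joint arm with a two-finger parallel gripper is mounted at the origin on a cart in front of the work surface, level with it; the furniture and walls round the work are solid. World frame = base frame: x ahead of the robot, y to its left, z up, the work surface at z = 0. Lengths are in mm, angles in rad, forces in N, time in s.
With the tool pointing down it reaches from about 300 to 775 mm from the base axis. Payload 14.6 kg.
Tool frame: the origin (TCP) lies at the centre of the arm's flange, where the gripper is bolted on; the fingertips stand 199 mm ahead of it and the grasp point (between the pads) lies 180 mm ahead of it; z points along the fingers, y is the line along which they close (so a half turn about z gives the same grasp; the last joint's range is limited). The gripper opens to 94 mm and grips with 3 to 60 N. Pads are 16 mm wide; open, the fingers measure 119 mm over their backs; the gripper's body (75 mm by 177 mm) begins 78 mm behind the grasp point.
Start: joints at [-1.396, 0.3, 1.521, -0, 1.321, -0.067], TCP at [131.692, -533.993, 404.646] pointing down, gripper open.
Joint ranges: [-3.03, 3.03], [-0.79, 2.21], [0.23, 2.52], [-1.04, 4.18], [0, 3.07], [-2.55, 2.55]. Speed limits (rad/s): [2.22, 2.22, 2.57, 3.14, 3.14, 3.14].

INTERFACE

Orientations are given as [roll, pitch, yaw] about the fixed x, y, z axes, in that order (R = Rz(yaw) Ry(pitch) Rx(roll)).
In Python, from cell import manip, optics, workorder gives the robot as it stands.
- The arm moves only by the tool step_arm, never from a script. Its argument "increments" is a list that holds one entry, the list of rows, each a list of 7 numbers: the turn, a rotation vector about the tool's x, y, z as a fraction of full scale, then the shift along the tool's x, y, z as a fraction of full scale, then the closure, from -1 (fully open) to 1 (shut). In form: [[[wx, wy, wz, tx, ty, tz, fingers], ...]]. A call has 1 to 5 rows; each row shifts and turns the commanded pose from where the row before left it, along the tool's axes as they then stand; what a row does not reach is not made up. Full scale, the value 1, is 40 mm for a shift and 45 degrees for a turn. A row lasts 1/10 s, in which the tool goes at most 50 mm and 8.59 degrees, less where a joint would pass 70% of its speed; a pose out of reach is approached as far as the arm can. A call with a number of a shift or a turn outside -1 to 1 is refused whole. A call with a gripper value outside its range is refused whole. The fingers move at their own pace and stop on an object; "newtons" is the grip in N (left out, the last holds). Time passes only in rows, so rows that do not move let the fingers close. It gives the time, the measured TCP pose, the force, the opening and the grip force at its end, in the units of the state.
- manip.read_state(): the state, without advancing time (a new reading comes with each control period).
- optics.camera(name): name is "scene" or "top" or "wrist"; returns a dict with "frame" (384x512x3 uint8, red, green, blue), "range_z" (384x512 float32, mm along the optical axis (not along the pixel's ray), 0 where there is no reading), "mtx" (3x3 intrinsics, pixels), "cam_to_world" (4x4, takes a point from camera to world coordinates). Camera axes: x right, y down, z forward; pixel columns grow to the right and rows downward; lengths in mm; the calibration is good to about 2 mm. A picture is of the moment at which its call begins.
- workorder.sign_off(): hands the job in; it is judged then, once.
The state is a dict: "clock": time; "joints": joint angles; "qd": joint speeds; "effort": joint torques, N m; "eef_pos": TCP position; "eef_rot": TCP orientation; "wrist_force": force on the tool from outside, world axes, zero at the start; "moment": the same for the moment, N m; "finger_gap": finger opening in mm; "finger_force": force on a finger pad.
Only numpy, scipy, OpenCV 4.12 (cv2) and the standard library are available. Lean on these libraries where they do the work, as an engineer would, in place of code of your own. Each camera call takes 0.05 s, during which the arm holds its last target. There are 200 camera calls.

TASK

Clear the jeweller's bench: put the two loose punches, the loose stone cube and the loose wax puck each into the tray that already holds one of its own kind. Set every piece down flat on the tray's floor, the same way up as it lies now and not on top of another, and leave the pieces already in the trays lying flat in their own trays.

Things in the scene. Friction and masses are not known exactly. Their poses are not given: they have to be found in the camera images.
- punch_tray: Flat open beech tray, 130 (its x) x 150 mm (its y), 16 mm high, walls 5 mm thick, inner floor 120 x 140 mm, 5 mm above the origin (centre of the underside); z up. Fixed. Three alike trays stand in a row across the far half of the work area, y roughly to the left, in any order; this one is known by the punch in it, which lies along the tray's y near its -x wall (about 46 mm from the middle).
- stone_tray: Flat open beech tray, 130 (its x) x 150 mm (its y), 16 mm high, walls 5 mm thick, inner floor 120 x 140 mm, 5 mm above the origin (centre of the underside); z up. Fixed. Three alike trays stand in a row across the far half of the work area, y roughly to the left, in any order; this one is known by the stone cube in it, which lies about 40 mm from the middle towards -y.
- wax_tray: Flat open beech tray, 130 (its x) x 150 mm (its y), 16 mm high, walls 5 mm thick, inner floor 120 x 140 mm, 5 mm above the origin (centre of the underside); z up. Fixed. Three alike trays stand in a row across the far half of the work area, y roughly to the left, in any order; this one is known by the wax puck in it, which lies about 40 mm from the middle towards -y.
- tray_punch: Grey steel chasing punch, 90 mm long (its y), 8 mm wide and high, already lying on the floor of its tray, loose. It belongs there. Origin: centre of its underside.
- tray_stone: Brown polishing-stone cube, 21 mm, with a square hollow in one side, already lying on the floor of its tray, loose. It belongs there. Origin: centre of its underside.
- tray_wax: Round yellow-brown beeswax puck, 46 mm diameter, 16 mm high, already lying flat on the floor of its tray, loose. It belongs there. Origin: centre of its underside.
- thick_punch: Loose grey steel chasing punch, 82 mm long (its y), 10 mm wide and high, about 30 g. Starts on the bench in front of the trays, in a row with the other loose things in any order, its length within 35 degrees of left-right. Origin: centre of its underside; z up. Pencil, tweezers and dividers lie between the loose things; they are no part of the job.
- thin_punch: Loose grey steel chasing punch, 74 mm long (its y), 8 mm wide, 9 mm high, about 30 g. Starts on the bench in front of the trays, in a row with the other loose things in any order, its length within 35 degrees of left-right. Origin: centre of its underside; z up.
- loose_stone: Loose brown polishing-stone cube, 22 x 22 mm, 21 mm high, about 22 g; sides along its x and y. Starts on the bench in front of the trays, in a row with the other loose things in any order, at any angle. Origin: centre of its underside; z up.
- loose_wax: Loose round yellow-brown beeswax puck, 46 mm diameter, 16 mm high, about 20 g. Starts on the bench in front of the trays, in a row with the other loose things in any order, at any angle. Origin: centre of its underside; z up.

How it is judged:
By the outcome, as a careful person would: the job done as asked, in the order asked, and still so for the second after the job is handed in, with the robot touching nothing.
It also fails if it takes over 96 s, if anything falls off the work surface, if the arm or the gripper's body presses on something with over 40 N, if the wrist force passes 120 N, or if a joint passes its speed limit or range.

## Working session

There is one attempt and no reset: what is moved stays moved. The work goes in short steps, Python scripts to look and compute and a tool call to move; the robot and the scene stay as the last step left them, time stands still between calls to the robot, and variables do not carry over. Pictures are saved under pics/ and viewed, at most 14 in all, crops included, and the job is handed in when it is done.

Besides the shell and the picture viewer there is one more tool, called after "Call:" by a JSON object that holds its "op" and its "data". step_arm: Moves the arm, as the interface text tells. Its arguments: {"type":"object","properties":{"increments":{"type":"array","items":{"type":"array","items":{"type":"array","items":{"type":"number"}}}},"newtons":{"type":"number"}},"required":["increments"]}

```bash
mkdir -p pics
python3 - <<'E'
from cell import manip, optics
import cv2,numpy as np
print(manip.read_state())
for n in("top","scene"):
    c=optics.camera(n); cv2.imwrite(f"pics/{n}0.png",c["frame"][:,:,::-1]); np.savez(f"{n}0.npz",**c)
    print(n,c["mtx"].round(1).tolist(),c["cam_to_world"].round(3).tolist())
E
```

```text
{'clock': 0.0, 'joints': array([-1.39561607e+00,  3.00440677e-01,  1.52162046e+00, -8.09860834e-06,
        1.32068236e+00, -6.65758105e-02]), 'qd': array([ 0.00179505,  0.00230366, -0.00147647, -0.00050202,  0.00048651,
       -0.00011084]), 'effort': array([-2.26652010e-03, -5.31809628e+01, -3.52741098e+01,  7.06409407e-02,
        2.44026049e-02, -4.52106781e-05]), 'eef_pos': array([ 131.67592529, -533.95795852,  404.0862247 ]), 'eef_rot': array([-3.14044383e+00, -6.87351403e-05,  2.41758037e-01]), 'wrist_force': array([0.02574914, 0.16475566, 0.74185636]), 'moment': array([-0.01722544,  0.01853022,  0.08914795]), 'finger_force': 0.0, 'finger_gap': 94.0976836441675}
top [[431.2, 0.0, 258.8], [0.0, 431.2, 190.6], [0.0, 0.0, 1.0]] [[0.01, -0.998, 0.059, 472.021], [-1.0, -0.009, 0.01, -4.358], [-0.01, -0.059, -0.998, 1052.851], [0.0, 0.0, 0.0, 1.0]]
scene [[473.3, 0.0, 259.0], [0.0, 473.3, 188.8], [0.0, 0.0, 1.0]] [[0.633, -0.323, 0.704, -240.777], [-0.774, -0.242, 0.585, -642.685], [-0.019, -0.915, -0.403, 477.055], [0.0, 0.0, 0.0, 1.0]]
```

View pics/top0.png

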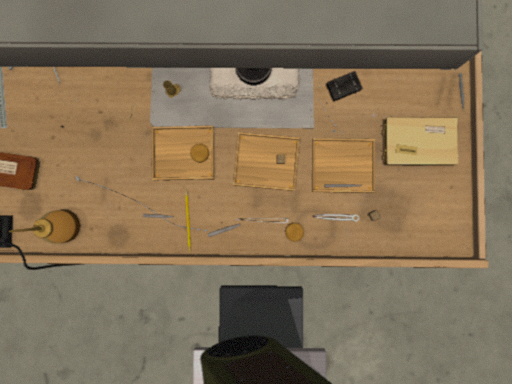

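View pics/scene0.png

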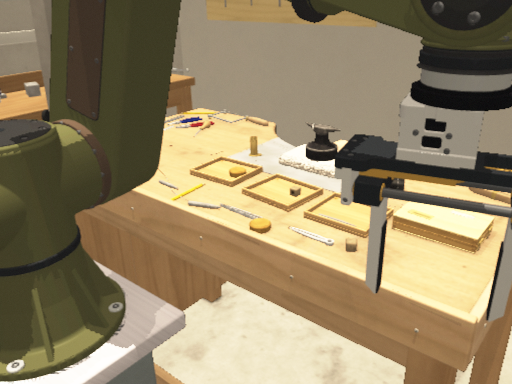

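The top view shows the wax tray at about (183,153), the stone tray at (266,161) and the punch tray at (343,166). The loose pieces are punches at (157,215) and (224,229), wax at (294,231) and stone at (374,215). Next I'll measure the coarse positions.

```bash
cat > h.py <<'E'
import numpy as np, cv2
from scipy.spatial.transform import Rotation as Ro
def ray(c,uv,z):
    uv=np.atleast_2d(np.float64(uv)); M=c["cam_to_world"]
    d=np.c_[uv,np.ones(len(uv))]@np.linalg.inv(c["mtx"]).T@M[:3,:3].T; o=M[:3,3]
    return (o+d*((z-o[2])/d[:,2])[:,None])[:,:2]
def comps(c,mask,z,amin=15,amax=1e9):
    out=[]
    for k in cv2.findContours(mask.astype(np.uint8),cv2.RETR_EXTERNAL,cv2.CHAIN_APPROX_NONE)[0]:
        if not amin<=cv2.contourArea(k)<=amax: continue
        w=ray(c,k.reshape(-1,2),z).astype(np.float32)
        (x,y),(a,b),t=cv2.minAreaRect(w)
        if a<b: a,b,t=b,a,t+90
        u,v=k.reshape(-1,2).mean(0)
        out.append((round(float(u)),round(float(v)),round(x,1),round(y,1),round(a,1),round(b,1),round((t+90)%180-90,1)))
    return out   # px, py, x, y, long, short, angle of long side from world x (deg)
def go(x,y,z,yaw):
    """remaining tool-frame move from measured pose (TCP target), in fractions"""
    from cell import manip
    s=manip.read_state(); R=Ro.from_euler("xyz",s["eef_rot"])
    T=Ro.from_euler("xyz",[np.pi,0,np.radians(yaw)])
    t=R.inv().apply(np.array([x,y,z])-s["eef_pos"])/40; r=np.degrees((R.inv()*T).as_rotvec())/45
    print("clk",round(s["clock"],2),"pos",s["eef_pos"].round(1),"yaw",round(float(np.degrees(s["eef_rot"][2])),1),"gap",round(s["finger_gap"],1),"| turn",r.round(3),"shift",t.round(3))
E
python3 - <<'E'
from h import *
c=dict(np.load("top0.npz")); f=c["frame"]
for n,p in dict(waxtray=(183,153),stonetray=(266,161),punchtray=(343,166),pA=(157,215),pB=(224,229),wax=(294,231),stone=(374,215)).items(): print(n,ray(c,p,10).round(0),f[p[1],p[0]])
h=cv2.cvtColor(f,cv2.COLOR_RGB2HSV)
print("grey",comps(c,(h[...,1]<75)&(np.indices(h.shape[:2])[0]>130)&(np.indices(h.shape[:2])[0]<255),8,12))
im=cv2.resize(f[120:260,130:400],None,fx=2.95,fy=2.95,interpolation=cv2.INTER_CUBIC)
cv2.imwrite("pics/crop.png",im[:,:,::-1])
E
```

```text
waxtray [[624. 192.]] [181 138  80]
stonetray [[606. -10.]] [190 145  87]
punchtray [[ 595. -197.]] [176 134  82]
pA [[472. 252.]] [118 112 102]
pB [[440.  90.]] [122 116 108]
wax [[437. -79.]] [149 108  42]
stone [[ 477. -271.]] [128 105  75]
grey [(224, 230, 438.6, 90.8, 79.4, 8.4, -71.0), (7, 233, 427.7, 612.0, 79.0, 43.8, 2.6), (337, 217, 470.6, -181.6, 108.4, 16.9, -89.4), (157, 216, 470.5, 251.8, 70.7, 8.2, 84.9), (342, 185, 549.3, -195.0, 82.3, 4.9, -89.5), (7, 165, 591.0, 623.2, 37.2, 19.7, -89.5), (498, 192, 535.9, -568.7, 299.3, 67.8, -1.2)]
```

View pics/crop.png

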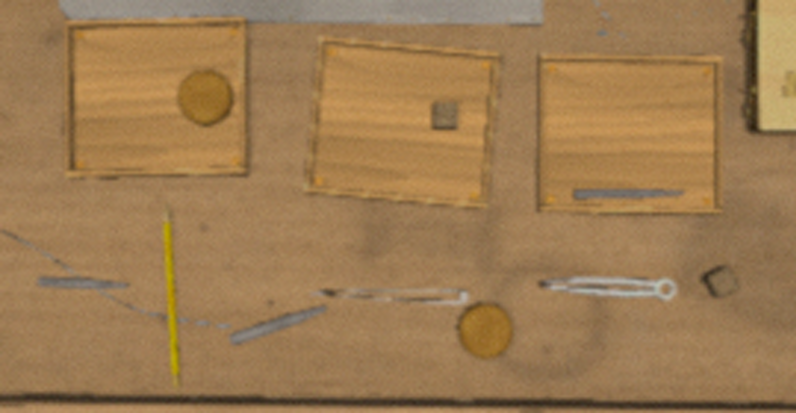

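Crop: the left punch is thin and nearly along y. The middle punch is thick and tilted about 19°. The tweezers' end lies close to the wax, on its far left side. I'll start with the stone.

```bash
python3 -c "
from h import *
go(460,-265,380,13.85)"
```

```text
clk 0.1 pos [ 131.7 -534.   404.2] yaw 13.9 gap 94.0 | turn [-0.001 -0.     0.   ] shift [ 9.579 -4.562  0.609]
```

Call:
{"op": "step_arm", "data": {"increments": [[[0, 0, 0, 0.8, -0.38, 0.05, -1], [0, 0, 0, 0.8, -0.38, 0.05, -1], [0, 0, 0, 0.8, -0.38, 0.05, -1], [0, 0, 0, 0.8, -0.38, 0.05, -1], [0, 0, 0, 0.8, -0.38, 0.05, -1]]]}}

```text
clock: 0.6
eef_pos: [269.7, -420.8, 394.4]
eef_rot: [-3.141, 0.0, 0.242]
wrist_force: [0.7, -1.2, 0.0]
finger_gap: 93.8
finger_force: 0.0
```

Call:
{"op": "step_arm", "data": {"increments": [[[0, 0, 0, 0.8, -0.38, 0.05, -1], [0, 0, 0, 0.8, -0.38, 0.05, -1], [0, 0, 0, 0.8, -0.38, 0.05, -1], [0, 0, 0, 0.8, -0.38, 0.05, -1], [0, 0, 0, 0.8, -0.38, 0.05, -1]]]}}

```text
clock: 1.1
eef_pos: [406.9, -308.7, 384.4]
eef_rot: [-3.141, 0.0, 0.242]
wrist_force: [-0.6, -0.5, 0.8]
finger_gap: 94.1
finger_force: 0.0
```

Call:
{"op": "step_arm", "data": {"increments": [[[0, 0, 0, 0.8, -0.38, 0.05, -1], [0, 0, 0, 0.8, -0.38, 0.05, -1], [0, 0, 0, 0, 0, 0, -1], [0, 0, 0, 0, 0, 0, -1], [0, 0, 0, 0, 0, 0, -1]]]}}

```text
clock: 1.6
eef_pos: [460.4, -265.4, 380.5]
eef_rot: [-3.141, 0.0, 0.241]
wrist_force: [-0.7, -0.2, 0.0]
finger_gap: 93.9
finger_force: 0.0
```

Run:
```python
from h import *
from cell import optics
c=optics.camera("wrist"); cv2.imwrite("pics/w1.png",c["frame"][:,:,::-1]); np.savez("w1.npz",**c)
print(c["mtx"].round(1).tolist(),c["cam_to_world"].round(3).tolist())
go(460,-265,380,13.85)
```

```text
[[298.5, 0.0, 259.9], [0.0, 298.5, 193.0], [0.0, 0.0, 1.0]] [[0.238, -0.942, -0.237, 528.459], [-0.971, -0.23, -0.059, -248.974], [0.001, 0.245, -0.97, 361.328], [0.0, 0.0, 0.0, 1.0]]
clk 1.65 pos [ 460.3 -265.6  380.7] yaw 13.8 gap 94.0 | turn [ 0.     0.    -0.001] shift [-0.003 -0.016  0.017]
```

View pics/w1.png

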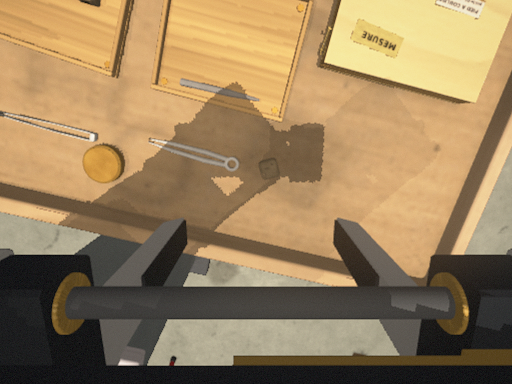

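The wrist view shows the stone at (269,168), in the gripper's shadow, and the wax at (103,163). Depth can separate pieces from shadow.

```bash
cat >> h.py <<'E'
def world(c):
    v,u=np.indices(c["range_z"].shape); d=c["range_z"].astype(float)
    P=np.stack([u,v,np.ones_like(u)],-1)@np.linalg.inv(c["mtx"]).T*d[...,None]
    W=P@c["cam_to_world"][:3,:3].T+c["cam_to_world"][:3,3]; W[d==0]=-999
    return W
def blob(c,xy,r,zlo,zhi):
    """points within r of xy with height in zlo..zhi: rect centre, sides, long angle, median height"""
    W=world(c); m=(np.hypot(W[...,0]-xy[0],W[...,1]-xy[1])<r)&(W[...,2]>zlo)&(W[...,2]<zhi)
    m=cv2.morphologyEx(m.astype(np.uint8),cv2.MORPH_OPEN,np.ones((2,2)))>0
    p=W[m]; zt=np.median(p[:,2])
    (x,y),(a,b),t=cv2.minAreaRect(p[:,:2].astype(np.float32))
    if a<b: a,b,t=b,a,t+90
    print(len(p),"xy",round(x,1),round(y,1),"sides",round(a,1),round(b,1),"ang",round((t+90)%180-90,1),"z",zt.round(1),"z90",np.percentile(p[:,2],90).round(1))
E
python3 - <<'E'
from h import *
c=dict(np.load("w1.npz"))
blob(c,(477,-271),40,14,30)
blob(c,(437,-79),40,9,30)
W=world(c); m=(abs(W[...,0]-450)<60)&(abs(W[...,1]+330)<30); print("bench",np.median(W[m][:,2]))
print(ray(c,(269,165),21))
t=dict(np.load("top0.npz"))
blob(t,(477,-271),40,14,30); blob(t,(437,-79),40,9,30); blob(t,(600,-10),60,18,40); blob(t,(620,160),50,15,40)
for x,y in ((624,192),(606,-10),(595,-197)): blob(t,(x,y),107,11,20)
E
```

```text
325 xy -254.6 -639.0 sides 1653.6 21.7 ang 26.6 z 20.7 z90 21.9
1206 xy -280.6 -523.5 sides 1722.3 49.0 ang 31.9 z 14.8 z90 16.1
bench 287.2238537842878
[[ 479.9022991  -272.08840529]]
81 xy 474.7 -274.0 sides 25.7 23.4 ang -59.3 z 20.1 z90 23.1
279 xy -279.3 -524.8 sides 1723.1 45.3 ang 31.9 z 14.9 z90 17.7
69 xy 609.6 -46.6 sides 20.3 19.2 ang -89.3 z 24.6 z90 27.0
302 xy -185.9 -409.4 sides 2007.8 62.4 ang 34.2 z 20.0 z90 23.0
467 xy -176.9 -337.3 sides 2101.8 194.3 ang 33.5 z 14.0 z90 18.7
468 xy -179.9 -440.8 sides 1972.8 195.3 ang 28.6 z 14.0 z90 18.3
583 xy -181.1 -538.9 sides 1867.0 193.7 ang 23.4 z 14.0 z90 18.1
```

```bash
sed -i 's/np.ones((2,2)))>0/np.ones((3,3)))>0/; s/    p=W\[m\]; zt/    m\&=W[...,2]>-50; p=W[m]; zt/' h.py
python3 - <<'E'
from h import *
c=dict(np.load("w1.npz"))
blob(c,(477,-271),30,14,30)
blob(c,(437,-79),40,9,30)
t=dict(np.load("top0.npz"))
print("top");blob(t,(477,-271),30,14,30); blob(t,(437,-79),40,9,30); blob(t,(605,-46),35,18,40); blob(t,(622,150),40,13,40)
W=world(t); 
for x,y in ((624,192),(606,-10),(595,-197)):
    m=(np.hypot(W[...,0]-x,W[...,1]-y)<108)&(W[...,2]>10)&(W[...,2]<24); p=W[m][:,:2].astype(np.float32); print(cv2.minAreaRect(p))
h=cv2.cvtColor(c["frame"],cv2.COLOR_RGB2HSV); 
for p in((269,168),(277,177),(240,178),(103,163)): print(h[p[1],p[0]])
E
```

```text
319 xy 475.5 -272.6 sides 21.2 21.0 ang -62.3 z 20.8 z90 21.9
1206 xy 433.9 -81.4 sides 45.1 43.9 ang -13.2 z 14.9 z90 16.1
top
79 xy 477.4 -269.6 sides 21.0 20.5 ang 27.2 z 20.4 z90 23.3
279 xy 434.9 -78.8 sides 43.2 43.1 ang 0.3 z 15.3 z90 17.8
69 xy 610.3 -43.8 sides 19.3 17.9 ang 88.5 z 25.1 z90 27.1
285 xy 624.3 146.4 sides 55.2 42.0 ang -88.0 z 20.4 z90 23.1
((625.4493408203125, 194.28411865234375), (130.86502075195312, 151.01165771484375), 1.8530609607696533)
((605.9719848632812, -9.559005737304688), (150.0040283203125, 130.87985229492188), 85.20700073242188)
((598.0147705078125, -212.67208862304688), (183.2246856689453, 130.43165588378906), 89.56879425048828)
[ 17 107 107]
[ 17 110 114]
[ 15 118 134]
[ 17 178 202]
```

Call:
{"op": "step_arm", "data": {"increments": [[[0, 0, -0.178, 0, 0, 0.2, 0], [0, 0, -0.178, 0, 0, 0.2, 0], [0, 0, -0.178, 0, 0, 0.2, 0], [0, 0, -0.178, 0, 0, 0.2, 0], [0, 0, -0.178, 0, 0, 0.2, 0]]]}}

```text
clock: 2.15
eef_pos: [460.2, -265.7, 340.5]
eef_rot: [3.141, 0.0, 0.945]
wrist_force: [-0.8, -0.2, -0.2]
finger_gap: 57.3
finger_force: 0.0
```

Call:
{"op": "step_arm", "data": {"increments": [[[0, 0, -0.178, 0, 0, 0.2, 0], [0, 0, -0.178, 0, 0, 0.2, 0], [0, 0, -0.178, 0, 0, 0.2, 0], [0, 0, -0.178, 0, 0, 0.2, 0], [0, 0, -0.178, 0, 0, 0.2, 0]]]}}

```text
clock: 2.65
eef_pos: [460.2, -265.7, 300.5]
eef_rot: [3.141, 0.0, 1.644]
wrist_force: [0.6, 0.4, -0.5]
finger_gap: 47.0
finger_force: 0.0
```

Call:
{"op": "step_arm", "data": {"increments": [[[0, 0, -0.178, 0, 0, 0.2, 0], [0, 0, -0.178, 0, 0, 0.2, 0], [0, 0, -0.178, 0, 0, 0.2, 0], [0, 0, 0, 0, 0, 0, 0]]]}}

```text
clock: 3.05
eef_pos: [460.1, -265.5, 275.9]
eef_rot: [-3.141, -0.001, 2.06]
wrist_force: [-0.1, -0.2, 0.5]
finger_gap: 46.9
finger_force: 0.0
```

```bash
python3 -c "
from h import *
go(476.5,-271,204,117.7)
c=dict(np.load('w1.npz')); print(ray(c,(232,163),5))"
```

```text
clk 3.05 pos [ 460.1 -265.5  275.9] yaw 118.0 gap 46.9 | turn [-0.001 -0.002  0.008] shift [-0.315  0.298  1.797]
[[ 469.42000302 -229.43803514]]
```

Call:
{"op": "step_arm", "data": {"increments": [[[0, 0, 0, -0.315, 0.298, 0.3, 0], [0, 0, 0, 0, 0, 0.6, 0], [0, 0, 0, 0, 0, 0.6, 0], [0, 0, 0, 0, 0, 0.28, 0], [0, 0, 0, 0, 0, 0, 0]]]}}

```text
clock: 3.55
eef_pos: [476.9, -270.7, 204.7]
eef_rot: [-3.141, -0.002, 2.056]
wrist_force: [0.7, 0.1, -0.0]
finger_gap: 46.8
finger_force: 0.0
```

Call:
{"op": "step_arm", "data": {"increments": [[[0, 0, 0, 0, 0, 0, 1], [0, 0, 0, 0, 0, 0, 1], [0, 0, 0, 0, 0, 0, 1], [0, 0, 0, 0, 0, 0, 1], [0, 0, 0, 0, 0, 0, 1]]], "newtons": 15}}

```text
clock: 4.05
eef_pos: [477.4, -270.6, 206.2]
eef_rot: [3.141, 0.001, 2.059]
wrist_force: [-0.5, 0.5, 7.6]
finger_gap: 21.6
finger_force: 15.0
```

Call:
{"op": "step_arm", "data": {"increments": [[[0, 0, 0, 0, 0, -0.5, 1], [0, 0, 0, 0, 0, -0.8, 1], [0, 0, 0, 0, 0, -0.8, 1]]]}}

```text
clock: 4.35
eef_pos: [477.2, -270.4, 290.3]
eef_rot: [-3.141, -0.001, 2.059]
wrist_force: [0.6, 0.2, 0.3]
finger_gap: 21.5
finger_force: 15.0
```

```bash
python3 -c "
from h import *
go(603,30,290,117.7)"
```

```text
clk 4.35 pos [ 477.2 -270.4  290.3] yaw 118.0 gap 21.5 | turn [-0.001 -0.001  0.006] shift [5.156 6.301 0.01 ]
```

Call:
{"op": "step_arm", "data": {"increments": [[[0, 0, 0, 0.573, 0.7, 0, 1], [0, 0, 0, 0.573, 0.7, 0, 1], [0, 0, 0, 0.573, 0.7, 0, 1], [0, 0, 0, 0.573, 0.7, 0, 1], [0, 0, 0, 0.573, 0.7, 0, 1]]]}}

```text
clock: 4.85
eef_pos: [547.5, -102.1, 289.6]
eef_rot: [3.141, 0.0, 2.059]
wrist_force: [0.3, -0.6, -0.5]
finger_gap: 21.5
finger_force: 15.0
```

Call:
{"op": "step_arm", "data": {"increments": [[[0, 0, 0, 0.573, 0.7, 0, 1], [0, 0, 0, 0.573, 0.7, 0, 1], [0, 0, 0, 0.573, 0.7, 0, 1], [0, 0, 0, 0.573, 0.7, 0, 1], [0, 0, 0, 0, 0, 0, 1]]]}}

```text
clock: 5.35
eef_pos: [603.8, 33.4, 289.4]
eef_rot: [3.141, -0.0, 2.063]
wrist_force: [-0.5, -1.0, -1.2]
finger_gap: 21.6
finger_force: 15.0
```

Run:
```python
from h import *
from cell import optics
go(603,30,212,117.7)
c=optics.camera("wrist"); cv2.imwrite("pics/w2.png",c["frame"][:,:,::-1]); np.savez("w2.npz",**c)
```

```text
clk 5.35 pos [603.8  33.4 289.4] yaw 118.2 gap 21.6 | turn [ 0.001 -0.     0.011] shift [-0.066 -0.058  1.934]
```

View pics/w2.png

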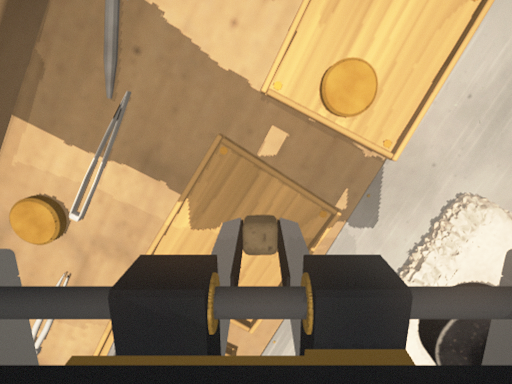

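The stone is held between the pads at (260,235), over the stone tray. Lowering it now.

Call:
{"op": "step_arm", "data": {"increments": [[[0, 0, 0, -0.06, -0.06, 0.5, 1], [0, 0, 0, 0, 0, 0.7, 1], [0, 0, 0, 0, 0, 0.55, 1], [0, 0, 0, 0, 0, 0.15, 1], [0, 0, 0, 0, 0, 0, 1]]]}}

```text
clock: 5.9
eef_pos: [601.9, 26.0, 213.3]
eef_rot: [-3.141, -0.001, 2.058]
wrist_force: [1.5, 0.3, 0.2]
finger_gap: 21.5
finger_force: 15.0
```

```bash
python3 -c "
from h import *
go(603,30,211,117.7)"
```

```text
clk 5.9 pos [601.9  26.  213.3] yaw 117.9 gap 21.5 | turn [-0.001 -0.001  0.005] shift [0.076 0.072 0.056]
```

Call:
{"op": "step_arm", "data": {"increments": [[[0, 0, 0, 0, 0, 0.04, 1], [0, 0, 0, 0, 0, 0.02, 1], [0, 0, 0, 0, 0, 0, 1]]]}}

```text
clock: 6.2
eef_pos: [602.1, 26.6, 211.7]
eef_rot: [3.141, 0.0, 2.059]
wrist_force: [0.2, 0.1, 0.1]
finger_gap: 22.0
finger_force: 15.0
```

Call:
{"op": "step_arm", "data": {"increments": [[[0, 0, 0, 0, 0, 0, 0.2], [0, 0, 0, 0, 0, 0, 0.2], [0, 0, 0, 0, 0, 0, 0.2]]]}}

```text
clock: 6.5
eef_pos: [602.0, 26.7, 211.2]
eef_rot: [3.141, 0.0, 2.059]
wrist_force: [0.2, -0.7, 0.1]
finger_gap: 37.1
finger_force: 0.0
```

Call:
{"op": "step_arm", "data": {"increments": [[[0, 0, 0, 0, 0, -0.4, 0.2], [0, 0, 0, 0, 0, -0.8, 0], [0, 0, 0, 0, 0, -0.8, -0.5], [0, 0, 0, 0, 0, -0.5, -0.5]]]}}

```text
clock: 6.9
eef_pos: [602.1, 26.7, 314.9]
eef_rot: [3.139, 0.002, 2.059]
wrist_force: [-0.2, 0.0, -0.5]
finger_gap: 58.0
finger_force: 0.0
```

```bash
python3 -c "
from h import *
go(434.5,-80,300,117.7)"
```

```text
clk 6.9 pos [602.1  26.7 314.9] yaw 118.0 gap 58.0 | turn [0.004 0.002 0.006] shift [-0.389 -4.953  0.358]
```

Call:
{"op": "step_arm", "data": {"increments": [[[0, 0, 0, -0.065, -0.825, 0, -0.5], [0, 0, 0, -0.065, -0.825, 0, -0.5], [0, 0, 0, -0.065, -0.825, 0, -0.5], [0, 0, 0, -0.065, -0.825, 0, -0.5], [0, 0, 0, -0.065, -0.825, 0, -0.5]]]}}

```text
clock: 7.4
eef_pos: [461.2, -62.7, 312.2]
eef_rot: [3.141, 0.001, 2.059]
wrist_force: [0.9, 0.1, 0.3]
finger_gap: 70.2
finger_force: 0.0
```

Call:
{"op": "step_arm", "data": {"increments": [[[0, 0, 0, -0.065, -0.825, 0, -0.5], [0, 0, 0.184, 0, 0, 0.1, -0.5], [0, 0, 0.184, 0, 0, 0.1, -0.5], [0, 0, 0.184, 0, 0, 0.1, -0.5], [0, 0, 0.184, 0, 0, 0.1, -0.5]]]}}

```text
clock: 7.9
eef_pos: [434.5, -80.1, 296.1]
eef_rot: [3.14, 0.0, 1.475]
wrist_force: [-0.0, -0.6, 0.0]
finger_gap: 70.3
finger_force: 0.0
```

Call:
{"op": "step_arm", "data": {"increments": [[[0, 0, 0.184, 0, 0, 0.1, -0.5], [0, 0, 0.184, 0, 0, 0.1, -0.5], [0, 0, 0.184, 0, 0, 0.1, -0.5], [0, 0, 0.184, 0, 0, 0.1, -0.5], [0, 0, 0.184, 0, 0, 0.1, -0.5]]]}}

```text
clock: 8.4
eef_pos: [434.6, -80.0, 276.0]
eef_rot: [3.14, -0.001, 0.753]
wrist_force: [-1.2, 0.1, -0.2]
finger_gap: 70.5
finger_force: 0.0
```

Call:
{"op": "step_arm", "data": {"increments": [[[0, 0, 0.184, 0, 0, 0.1, -0.5], [0, 0, 0, 0, 0, 0, -0.5]]]}}

```text
clock: 8.6
eef_pos: [434.5, -80.0, 271.7]
eef_rot: [3.141, -0.0, 0.612]
wrist_force: [0.8, -0.2, -0.6]
finger_gap: 70.5
finger_force: 0.0
```

Run:
```python
from h import *
from cell import optics
c=optics.camera("wrist"); np.savez("w3.npz",**c)
cv2.imwrite("pics/w3.png",c["frame"][:,:,::-1])
go(434.5,-80,208,35)
blob(c,(434.5,-80),40,9,30)
```

```text
clk 8.65 pos [434.6 -80.  271.8] yaw 35.4 gap 70.7 | turn [ 0.001 -0.001  0.008] shift [-0.002 -0.002  1.595]
2213 xy 433.3 -80.9 sides 44.6 44.3 ang 36.5 z 15.3 z90 16.5
```

View pics/w3.png

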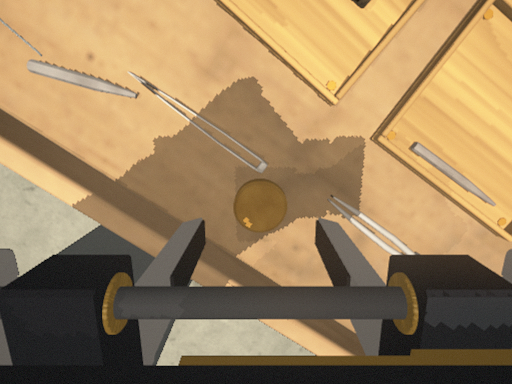

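The wax at (260,205) is centred between the fingers. The tweezers at (265,165) and the divider tip at (333,197) are clear, with the gap narrowed a little.

Call:
{"op": "step_arm", "data": {"increments": [[[0, 0, 0, 0, 0, 0.4, -0.28], [0, 0, 0, 0, 0, 0.6, -0.28], [0, 0, 0, 0, 0, 0.45, -0.28], [0, 0, 0, 0, 0, 0.14, -0.28], [0, 0, 0, 0, 0, 0, -0.28]]]}}

```text
clock: 9.15
eef_pos: [434.6, -80.0, 207.6]
eef_rot: [-3.141, 0.0, 0.617]
wrist_force: [0.1, 0.0, 0.5]
finger_gap: 60.1
finger_force: 0.0
```

Call:
{"op": "step_arm", "data": {"increments": [[[0, 0, 0, 0, 0, 0, 1], [0, 0, 0, 0, 0, 0, 1], [0, 0, 0, 0, 0, 0, 1], [0, 0, 0, 0, 0, 0, 1]]], "newtons": 12}}

```text
clock: 9.55
eef_pos: [434.8, -80.1, 208.3]
eef_rot: [3.14, -0.001, 0.614]
wrist_force: [-0.8, -0.0, 7.2]
finger_gap: 45.4
finger_force: 12.0
```

Call:
{"op": "step_arm", "data": {"increments": [[[0, 0, 0, 0, 0, -0.5, 1], [0, 0, 0, 0, 0, -0.8, 1], [0, 0, 0, 0, 0, -0.8, 1]]]}}

```text
clock: 9.85
eef_pos: [434.3, -80.0, 292.6]
eef_rot: [-3.141, 0.0, 0.614]
wrist_force: [-0.1, 0.4, -1.2]
finger_gap: 45.0
finger_force: 12.0
```

```bash
python3 -c "
from h import *
go(622,222,290,35)
t=dict(np.load('top0.npz'));h=cv2.cvtColor(t['frame'],cv2.COLOR_RGB2HSV)
print(comps(t,(h[...,1]>155)&(h[...,0]<25),20,100))
print(ray(t,[(200,153)],21))"
```

```text
clk 9.85 pos [434.3 -80.  292.6] yaw 35.2 gap 45.0 | turn [-0.001  0.001  0.004] shift [ 8.186 -3.464  0.064]
[(294, 232, 435.6, -78.6, 42.5, 41.5, 64.0), (55, 227, 438.6, 489.0, 105.4, 80.9, -57.5), (18, 170, 574.9, 592.6, 98.1, 79.8, 81.1), (199, 152, 624.1, 150.6, 44.9, 44.4, 45.7)]
[[622.67355382 149.2243148 ]]
```

Call:
{"op": "step_arm", "data": {"increments": [[[0, 0, 0, 0.82, -0.346, 0, 1], [0, 0, 0, 0.82, -0.346, 0, 1], [0, 0, 0, 0.82, -0.346, 0, 1], [0, 0, 0, 0.82, -0.346, 0, 1], [0, 0, 0, 0.82, -0.346, 0, 1]]]}}

```text
clock: 10.35
eef_pos: [529.2, 72.4, 291.8]
eef_rot: [3.141, -0.0, 0.614]
wrist_force: [-0.1, -0.5, -0.5]
finger_gap: 45.2
finger_force: 12.0
```

Call:
{"op": "step_arm", "data": {"increments": [[[0, 0, 0, 0.82, -0.346, 0, 1], [0, 0, 0, 0.82, -0.346, 0, 1], [0, 0, 0, 0.82, -0.346, 0, 1], [0, 0, 0, 0.82, -0.346, 0, 1], [0, 0, 0, 0.82, -0.346, 0, 1]]]}}

```text
clock: 10.85
eef_pos: [623.3, 223.5, 291.7]
eef_rot: [3.142, -0.0, 0.614]
wrist_force: [0.5, -0.7, 0.4]
finger_gap: 45.1
finger_force: 12.0
```

Call:
{"op": "step_arm", "data": {"increments": [[[0, 0, -0.174, 0, 0, 0, 1], [0, 0, -0.174, 0, 0, 0, 1], [0, 0, -0.174, 0, 0, 0, 1], [0, 0, -0.174, 0, 0, 0, 1], [0, 0, -0.174, 0, 0, 0, 1]]]}}

```text
clock: 11.35
eef_pos: [622.8, 222.1, 291.6]
eef_rot: [-3.142, 0.0, 1.303]
wrist_force: [-0.4, -0.3, 0.1]
finger_gap: 45.1
finger_force: 12.0
```

Call:
{"op": "step_arm", "data": {"increments": [[[0, 0, -0.174, 0, 0, 0.2, 1], [0, 0, -0.174, 0, 0, 0.2, 1], [0, 0, 0, 0, 0, 0, 1]]]}}

```text
clock: 11.65
eef_pos: [622.6, 222.0, 274.5]
eef_rot: [-3.14, 0.001, 1.573]
wrist_force: [1.0, 0.7, -0.3]
finger_gap: 45.2
finger_force: 12.0
```

```bash
python3 -c "
from h import *
go(625,223,213.5,90)"
```

```text
clk 11.65 pos [622.6 222.  274.5] yaw 90.1 gap 45.2 | turn [-0.002  0.001  0.003] shift [0.025 0.062 1.526]
```

Call:
{"op": "step_arm", "data": {"increments": [[[0, 0, 0, 0.02, 0.06, 0.5, 1], [0, 0, 0, 0, 0, 0.6, 1], [0, 0, 0, 0, 0, 0.3, 1], [0, 0, 0, 0, 0, 0.1, 1], [0, 0, 0, 0, 0, 0.02, 1]]]}}

```text
clock: 12.15
eef_pos: [625.4, 222.9, 215.0]
eef_rot: [3.141, -0.0, 1.569]
wrist_force: [-0.1, 0.4, -0.3]
finger_gap: 45.5
finger_force: 12.0
```

Call:
{"op": "step_arm", "data": {"increments": [[[0, 0, 0, 0, 0, 0, 1], [0, 0, 0, 0, 0, 0, -0.23], [0, 0, 0, 0, 0, 0, -0.23], [0, 0, 0, 0, 0, 0, -0.23]]]}}

```text
clock: 12.55
eef_pos: [625.3, 222.9, 215.1]
eef_rot: [3.141, -0.0, 1.571]
wrist_force: [0.5, 0.3, 0.2]
finger_gap: 57.6
finger_force: 0.0
```

Call:
{"op": "step_arm", "data": {"increments": [[[0, 0, 0, 0, 0, -0.3, -0.23], [0, 0, 0, 0, 0, -0.7, -0.2], [0, 0, 0, 0, 0, -0.7, 0], [0, 0, 0, 0, 0, -0.5, 0.3]]]}}

```text
clock: 12.95
eef_pos: [625.3, 222.9, 305.8]
eef_rot: [3.139, -0.001, 1.571]
wrist_force: [0.8, 0.0, 0.0]
finger_gap: 43.8
finger_force: 0.0
```

```bash
python3 -c "
from h import *
go(470.5,251.5,300,88)"
```

```text
clk 12.95 pos [625.3 222.9 305.8] yaw 90.0 gap 43.8 | turn [ 0.003 -0.001  0.044] shift [ 0.713 -3.87   0.136]
```

Call:
{"op": "step_arm", "data": {"increments": [[[0, 0, 0, 0.14, -0.775, 0.02, 0.3], [0, 0, 0, 0.14, -0.775, 0.02, 0.3], [0, 0, 0, 0.14, -0.775, 0.02, 0.3], [0, 0, 0, 0.14, -0.775, 0.02, 0.3], [0, 0, 0, 0.14, -0.775, 0.02, 0.3]]]}}

```text
clock: 13.45
eef_pos: [468.9, 251.0, 299.6]
eef_rot: [3.141, -0.0, 1.571]
wrist_force: [0.6, 2.1, 0.4]
finger_gap: 33.1
finger_force: 0.0
```

Call:
{"op": "step_arm", "data": {"increments": [[[0, 0, 0, 0, 0, 0, 0.3], [0, 0, 0, 0, 0, 0, 0.3]]]}}

```text
clock: 13.65
eef_pos: [470.3, 251.1, 299.9]
eef_rot: [3.14, -0.001, 1.571]
wrist_force: [0.2, -0.2, 0.5]
finger_gap: 32.8
finger_force: 0.0
```

Run:
```python
from h import *
from cell import optics
c=optics.camera("wrist"); np.savez("w4.npz",**c)
cv2.imwrite("pics/w4.png",c["frame"][:,:,::-1])
go(470.5,251.5,208,88)
blob(c,(470.5,251.5),48,4.5,16)
h=cv2.cvtColor(c["frame"],cv2.COLOR_RGB2HSV); print(comps(c,h[...,1]<70,9,60,2500))
t=dict(np.load('top0.npz')); blob(t,(470,251.5),48,5,20); blob(t,(438,90.8),48,5,20)
```

```text
clk 13.7 pos [470.8 250.9 299.6] yaw 90.0 gap 33.1 | turn [ 0.002 -0.001  0.044] shift [ 0.013 -0.01   2.289]
580 xy 467.8 250.4 sides 73.6 8.2 ang 87.5 z 8.3 z90 9.5
[(258, 194, 470.1, 250.5, 71.5, 21.0, 78.3)]
42 xy 471.3 264.8 sides 45.5 6.2 ang 86.4 z 10.0 z90 12.0
111 xy 436.8 97.0 sides 67.9 9.2 ang -71.0 z 9.8 z90 12.3
```

View pics/w4.png

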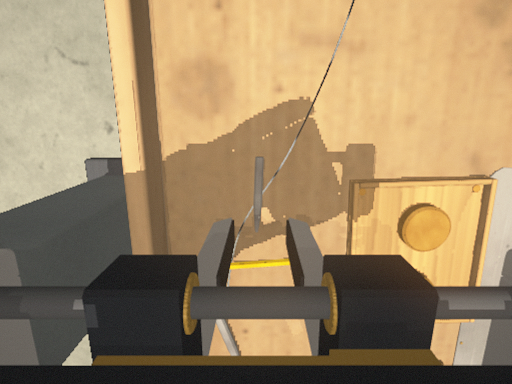

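The thin punch is at (258,194), nearly upright in the image, between the fingers. The wire beside it is thin and harmless.

Call:
{"op": "step_arm", "data": {"increments": [[[0, 0, 0.05, 0.01, -0.03, 0.7, 0.3], [0, 0, 0, 0, 0, 0.8, 0.3], [0, 0, 0, 0, 0, 0.6, 0.3], [0, 0, 0, 0, 0, 0.2, 0.3], [0, 0, 0, 0, 0, 0, 0.3]]]}}

```text
clock: 14.2
eef_pos: [469.6, 251.1, 206.1]
eef_rot: [-3.14, 0.001, 1.531]
wrist_force: [0.5, -0.5, 0.3]
finger_gap: 32.7
finger_force: 0.0
```

Call:
{"op": "step_arm", "data": {"increments": [[[0, 0, 0, 0, 0, 0, 1], [0, 0, 0, 0, 0, 0, 1], [0, 0, 0, 0, 0, 0, 1], [0, 0, 0, 0, 0, 0, 1]]], "newtons": 25}}

```text
clock: 14.6
eef_pos: [469.3, 251.4, 207.6]
eef_rot: [3.14, -0.001, 1.531]
wrist_force: [-0.5, -2.3, 18.3]
finger_gap: 4.5
finger_force: 20.1
```

Call:
{"op": "step_arm", "data": {"increments": [[[0, 0, 0, 0, 0, -0.4, 1], [0, 0, 0, 0, 0, -0.8, 1], [0, 0, 0, 0, 0, -0.8, 1]]]}}

```text
clock: 14.9
eef_pos: [468.9, 251.3, 287.7]
eef_rot: [-3.141, 0.0, 1.531]
wrist_force: [-0.1, -0.5, 0.3]
finger_gap: 0.8
finger_force: 0.0
```

Run:
```python
from h import *
t=dict(np.load('top0.npz')); W=world(t)
m=(abs(W[...,0]-595)<80)&(abs(W[...,1]+197)<85)&(W[...,2]>10)&(W[...,2]<24); print(cv2.minAreaRect(W[m][:,:2].astype(np.float32)))
h=cv2.cvtColor(t['frame'],cv2.COLOR_RGB2HSV); print(comps(t,h[...,1]<95,13,20,200))
go(590,-197,290,89.5)
```

```text
((598.1370849609375, -196.42855834960938), (150.7367401123047, 130.43165588378906), 89.56879425048828)
[(218, 376, 99.5, 95.0, 41.6, 35.4, 0.9), (223, 230, 439.2, 90.1, 82.8, 10.6, -71.0), (269, 219, 461.7, -12.7, 103.4, 12.0, -89.4), (158, 216, 469.5, 251.7, 72.4, 14.2, 81.2), (342, 185, 549.0, -195.3, 84.3, 4.8, -89.5), (8, 167, 586.0, 619.8, 41.7, 28.4, 83.4), (435, 129, 686.7, -419.4, 48.6, 16.1, 87.0), (461, 90, 782.7, -485.1, 87.1, 10.8, 4.1)]
clk 14.9 pos [468.9 251.3 287.7] yaw 87.7 gap 0.8 | turn [-0.001  0.    -0.039] shift [-11.079   3.466  -0.057]
```

The grasp missed: the tips were too high and slid off the punch. I'll open, look again and go lower.

Call:
{"op": "step_arm", "data": {"increments": [[[0, 0, 0, 0, 0, -0.3, 0.3], [0, 0, 0, 0, 0, 0, 0.3], [0, 0, 0, 0, 0, 0, 0.3]]]}}

```text
clock: 15.2
eef_pos: [468.8, 251.2, 297.5]
eef_rot: [-3.141, 0.001, 1.531]
wrist_force: [0.4, -0.0, 0.3]
finger_gap: 21.2
finger_force: 0.0
```

Run:
```python
from h import *
from cell import optics
c=optics.camera("wrist"); np.savez("w5.npz",**c)
cv2.imwrite("pics/w5.png",c["frame"][:,:,::-1])
blob(c,(469,251),60,4.5,16)
go(469,251,202,87.7)
```

```text
596 xy 468.2 250.5 sides 73.5 7.6 ang 87.5 z 8.2 z90 9.4
clk 15.25 pos [468.8 251.2 297.1] yaw 87.7 gap 25.1 | turn [-0.002  0.001  0.001] shift [-0.003  0.01   2.378]
```

View pics/w5.png

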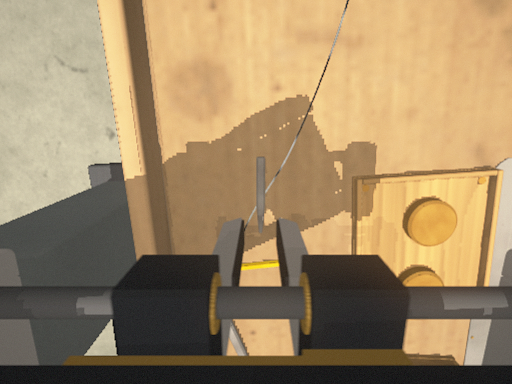

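The punch is still at (261,190) and flat, and both wax pucks are in their tray. I'll descend lower this time.

Call:
{"op": "step_arm", "data": {"increments": [[[0, 0, 0, 0, 0, 0.7, 0.3], [0, 0, 0, 0, 0, 0.8, 0.3], [0, 0, 0, 0, 0, 0.6, 0.3], [0, 0, 0, 0, 0, 0.25, 0.3], [0, 0, 0, 0, 0, 0.03, 0.3]]]}}

```text
clock: 15.75
eef_pos: [468.7, 251.2, 201.8]
eef_rot: [-3.139, 0.001, 1.531]
wrist_force: [0.6, -0.5, 0.0]
finger_gap: 32.8
finger_force: 0.0
```

Call:
{"op": "step_arm", "data": {"increments": [[[0, 0, 0, 0, 0, 0, 0.3], [0, 0, 0, 0, 0, 0, 1], [0, 0, 0, 0, 0, 0, 1], [0, 0, 0, 0, 0, 0, 1], [0, 0, 0, 0, 0, 0, 1]]], "newtons": 20}}

```text
clock: 16.25
eef_pos: [469.1, 251.4, 203.9]
eef_rot: [3.141, -0.0, 1.531]
wrist_force: [-0.4, -0.7, 3.2]
finger_gap: 7.8
finger_force: 20.0
```

Call:
{"op": "step_arm", "data": {"increments": [[[0, 0, 0, 0, 0, -0.4, 1], [0, 0, 0, 0, 0, -0.8, 1], [0, 0, 0, 0, 0, -0.8, 1], [0, 0, 0, 0, 0, 0, 1]]]}}

```text
clock: 16.65
eef_pos: [469.6, 251.6, 287.5]
eef_rot: [3.136, -0.003, 1.531]
wrist_force: [0.2, -0.7, -1.5]
finger_gap: 7.3
finger_force: 20.0
```

Run:
```python
from h import *
go(592,-196,285,89.5)
```

```text
clk 16.65 pos [469.6 251.6 287.5] yaw 87.7 gap 7.3 | turn [ 0.008 -0.004 -0.039] shift [-11.061   3.498   0.05 ]
```

Call:
{"op": "step_arm", "data": {"increments": [[[0, 0, 0, -0.85, 0.269, 0, 1], [0, 0, 0, -0.85, 0.269, 0, 1], [0, 0, 0, -0.85, 0.269, 0, 1], [0, 0, 0, -0.85, 0.269, 0, 1], [0, 0, 0, -0.85, 0.269, 0, 1]]]}}

```text
clock: 17.15
eef_pos: [516.2, 77.9, 282.8]
eef_rot: [-3.141, 0.0, 1.532]
wrist_force: [0.9, 0.6, -0.2]
finger_gap: 8.0
finger_force: 20.0
```

Call:
{"op": "step_arm", "data": {"increments": [[[0, 0, 0, -0.85, 0.269, 0, 1], [0, 0, 0, -0.85, 0.269, 0, 1], [0, 0, 0, -0.85, 0.269, 0, 1], [0, 0, 0, -0.85, 0.269, 0, 1], [0, 0, 0, -0.85, 0.269, 0, 1]]]}}

```text
clock: 17.65
eef_pos: [563.2, -94.2, 282.7]
eef_rot: [-3.141, -0.0, 1.531]
wrist_force: [0.6, -0.1, -0.5]
finger_gap: 7.7
finger_force: 20.0
```

Call:
{"op": "step_arm", "data": {"increments": [[[0, 0, 0, -0.85, 0.269, 0, 1], [0, 0, 0, -0.85, 0.269, 0, 1], [0, 0, 0, -0.85, 0.269, 0, 1], [0, 0, 0, 0, 0, 0, 1], [0, 0, 0, 0, 0, 0, 1]]]}}

```text
clock: 18.15
eef_pos: [591.2, -196.2, 282.4]
eef_rot: [-3.14, -0.001, 1.53]
wrist_force: [0.2, -0.2, -1.1]
finger_gap: 7.6
finger_force: 20.0
```

Run:
```python
from h import *
from cell import optics
c=optics.camera("wrist"); np.savez("w6.npz",**c)
cv2.imwrite("pics/w6.png",c["frame"][:,:,::-1])
go(592,-196,209,89.5)
```

```text
clk 18.2 pos [ 591.2 -195.4  282.7] yaw 87.7 gap 7.5 | turn [-0.001 -0.001 -0.039] shift [-0.015  0.023  1.842]
```

View pics/w6.png

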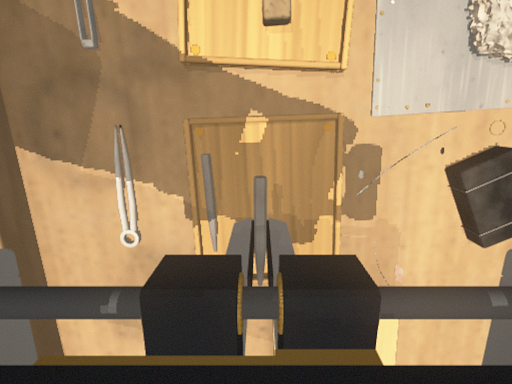

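The thin punch is held along the tray at (260,225), parallel to the tray punch at (210,200). Lowering it now.

Call:
{"op": "step_arm", "data": {"increments": [[[0, 0, -0.04, 0, 0.06, 0.5, 1], [0, 0, 0, 0, 0, 0.7, 1], [0, 0, 0, 0, 0, 0.45, 1], [0, 0, 0, 0, 0, 0.14, 1], [0, 0, 0, 0, 0, 0.03, 1]]]}}

```text
clock: 18.7
eef_pos: [593.8, -195.1, 210.4]
eef_rot: [-3.141, -0.0, 1.564]
wrist_force: [-0.3, -0.3, -0.1]
finger_gap: 7.5
finger_force: 20.0
```

Call:
{"op": "step_arm", "data": {"increments": [[[0, 0, 0, 0, 0, 0.02, 1], [0, 0, 0, 0, 0, 0, 1]]]}}

```text
clock: 18.9
eef_pos: [594.0, -195.8, 210.9]
eef_rot: [3.14, 0.001, 1.563]
wrist_force: [-0.2, -0.7, 0.3]
finger_gap: 7.7
finger_force: 20.0
```

Call:
{"op": "step_arm", "data": {"increments": [[[0, 0, 0, 0, 0, 0.025, 1], [0, 0, 0, 0, 0, 0, 1], [0, 0, 0, 0, 0, 0, 0.45], [0, 0, 0, 0, 0, 0, 0.45], [0, 0, 0, 0, 0, 0, 0.45]]]}}

```text
clock: 19.4
eef_pos: [593.8, -196.0, 208.9]
eef_rot: [3.141, 0.0, 1.563]
wrist_force: [0.0, -0.3, 0.5]
finger_gap: 25.1
finger_force: 0.0
```

Call:
{"op": "step_arm", "data": {"increments": [[[0, 0, 0, 0, 0, -0.2, 0.45], [0, 0, 0, 0, 0, -0.6, 0.45], [0, 0, 0, 0, 0, -0.8, 0.3], [0, 0, 0, 0, 0, -0.8, 0.3]]]}}

```text
clock: 19.8
eef_pos: [593.7, -195.9, 306.5]
eef_rot: [-3.141, -0.0, 1.563]
wrist_force: [-0.2, -0.3, -0.9]
finger_gap: 32.7
finger_force: 0.0
```

Run:
```python
from h import *
go(438,91,300,109)
```

```text
clk 19.8 pos [ 593.7 -195.9  306.5] yaw 89.5 gap 32.7 | turn [-0.    -0.    -0.432] shift [ 7.141 -3.949  0.162]
```

Call:
{"op": "step_arm", "data": {"increments": [[[0, 0, 0, 0.793, -0.439, 0, 0.3], [0, 0, 0, 0.793, -0.439, 0, 0.3], [0, 0, 0, 0.793, -0.439, 0, 0.3], [0, 0, 0, 0.793, -0.439, 0, 0.3], [0, 0, 0, 0.793, -0.439, 0, 0.3]]]}}

```text
clock: 20.3
eef_pos: [506.4, -35.5, 305.5]
eef_rot: [3.141, 0.0, 1.563]
wrist_force: [0.5, 0.0, 0.1]
finger_gap: 33.2
finger_force: 0.0
```

Call:
{"op": "step_arm", "data": {"increments": [[[0, 0, 0, 0.793, -0.439, 0, 0.3], [0, 0, 0, 0.793, -0.439, 0, 0.3], [0, 0, 0, 0.793, -0.439, 0, 0.3], [0, 0, 0, 0.793, -0.439, 0, 0.3], [0, 0, -0.144, 0, 0, 0, 0.3]]]}}

```text
clock: 20.8
eef_pos: [436.5, 93.3, 305.6]
eef_rot: [3.141, -0.0, 1.678]
wrist_force: [0.8, 0.1, -0.1]
finger_gap: 32.7
finger_force: 0.0
```

Call:
{"op": "step_arm", "data": {"increments": [[[0, 0, -0.144, 0, 0, 0, 0.3], [0, 0, -0.144, 0, 0, 0, 0.3], [0, 0, 0, 0, 0, 0, 0.3], [0, 0, 0, 0, 0, 0, 0.3]]]}}

```text
clock: 21.2
eef_pos: [438.1, 90.8, 305.2]
eef_rot: [3.141, 0.0, 1.899]
wrist_force: [0.0, -0.3, -0.2]
finger_gap: 33.1
finger_force: 0.0
```

Run:
```python
from h import *
from cell import optics
c=optics.camera("wrist"); np.savez("w7.npz",**c)
cv2.imwrite("pics/w7.png",c["frame"][:,:,::-1])
blob(c,(438,91),50,5,16)
go(438,91,202,109)
```

```text
736 xy 435.9 88.2 sides 81.7 8.8 ang -71.2 z 9.9 z90 11.2
clk 21.25 pos [438.1  90.7 305.1] yaw 108.8 gap 33.0 | turn [ 0.     0.    -0.005] shift [ 0.007 -0.     2.578]
```

View pics/w7.png

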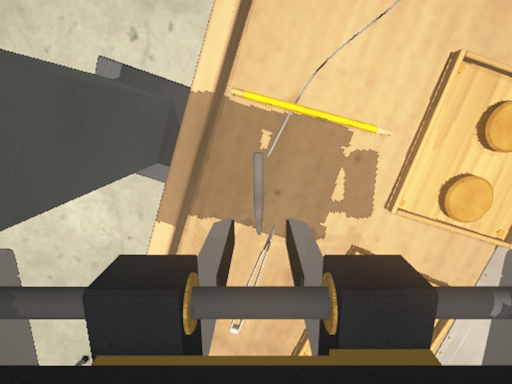

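The thick punch is at (259,193), aligned with the fingers. The tweezers' tip at (272,230) is clear of the finger footprint. Descending.

Call:
{"op": "step_arm", "data": {"increments": [[[0, 0, 0, -0.03, -0.02, 0.7, 0.3], [0, 0, 0, 0, 0, 0.9, 0.3], [0, 0, 0, 0, 0, 0.65, 0.3], [0, 0, 0, 0, 0, 0.28, 0.3], [0, 0, 0, 0, 0, 0.03, 0.3]]]}}

```text
clock: 21.75
eef_pos: [437.6, 89.3, 201.8]
eef_rot: [-3.14, -0.0, 1.901]
wrist_force: [0.3, 0.6, 0.2]
finger_gap: 32.7
finger_force: 0.0
```

Call:
{"op": "step_arm", "data": {"increments": [[[0, 0, 0, 0, 0, 0, 0.3], [0, 0, 0, 0, 0, 0, 1], [0, 0, 0, 0, 0, 0, 1], [0, 0, 0, 0, 0, 0, 1], [0, 0, 0, 0, 0, 0, 1]]]}}

```text
clock: 22.25
eef_pos: [437.8, 89.4, 203.0]
eef_rot: [3.141, 0.0, 1.902]
wrist_force: [-0.9, 0.0, 6.1]
finger_gap: 9.5
finger_force: 20.0
```

Call:
{"op": "step_arm", "data": {"increments": [[[0, 0, 0, 0, 0, -0.4, 1], [0, 0, 0, 0, 0, -0.8, 1], [0, 0, 0, 0, 0, -0.8, 1], [0, 0, 0, 0, 0, 0, 1]]]}}

```text
clock: 22.65
eef_pos: [438.3, 89.5, 286.0]
eef_rot: [3.136, 0.001, 1.902]
wrist_force: [-0.3, 0.0, -0.7]
finger_gap: 9.3
finger_force: 20.0
```

Run:
```python
from h import *
go(629,-196,285,89.5)
```

```text
clk 22.65 pos [438.3  89.5 286. ] yaw 109.0 gap 9.3 | turn [0.008 0.    0.433] shift [-8.3    2.186  0.048]
```

Call:
{"op": "step_arm", "data": {"increments": [[[0, 0, 0, -0.83, 0.219, 0, 1], [0, 0, 0, -0.83, 0.219, 0, 1], [0, 0, 0, -0.83, 0.219, 0, 1], [0, 0, 0, -0.83, 0.219, 0, 1], [0, 0, 0, -0.83, 0.219, 0, 1]]]}}

```text
clock: 23.15
eef_pos: [533.6, -54.6, 281.6]
eef_rot: [-3.141, -0.0, 1.902]
wrist_force: [-0.1, 0.4, -0.6]
finger_gap: 9.7
finger_force: 20.0
```

Call:
{"op": "step_arm", "data": {"increments": [[[0, 0, 0, -0.83, 0.219, 0, 1], [0, 0, 0, -0.83, 0.219, 0, 1], [0, 0, 0, -0.83, 0.219, 0, 1], [0, 0, 0, -0.83, 0.219, 0, 1], [0, 0, 0, -0.83, 0.219, 0, 1]]]}}

```text
clock: 23.65
eef_pos: [629.0, -197.3, 281.3]
eef_rot: [-3.141, -0.001, 1.902]
wrist_force: [0.3, 0.6, -0.2]
finger_gap: 9.3
finger_force: 20.0
```

Call:
{"op": "step_arm", "data": {"increments": [[[0, 0, 0.144, 0, 0, 0, 1], [0, 0, 0.144, 0, 0, 0, 1], [0, 0, 0.144, 0, 0, 0, 1], [0, 0, 0, 0, 0, 0, 1], [0, 0, 0, 0, 0, 0, 1]]]}}

```text
clock: 24.15
eef_pos: [628.5, -196.0, 281.8]
eef_rot: [-3.141, -0.0, 1.566]
wrist_force: [0.6, -0.2, -0.4]
finger_gap: 9.7
finger_force: 20.0
```

Run:
```python
from h import *
from cell import optics
c=optics.camera("wrist"); np.savez("w8.npz",**c)
cv2.imwrite("pics/w8.png",c["frame"][:,:,::-1])
go(629,-196,209,89.5)
```

```text
clk 24.2 pos [ 628.5 -196.   282. ] yaw 89.7 gap 9.8 | turn [-0.001 -0.     0.005] shift [-0.     0.014  1.824]
```

View pics/w8.png

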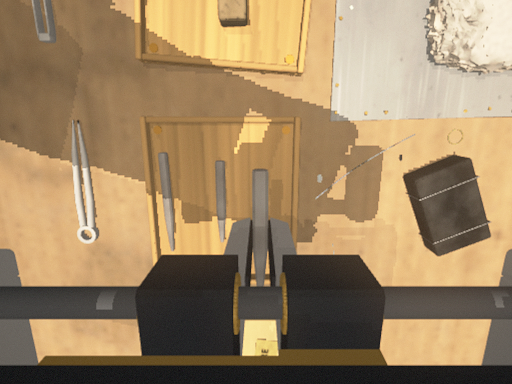

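The thin punch lies flat at (220,200), and the thick punch is held over free floor. Lowering it now.

Call:
{"op": "step_arm", "data": {"increments": [[[0, 0, 0, 0, 0.01, 0.5, 1], [0, 0, 0, 0, 0, 0.7, 1], [0, 0, 0, 0, 0, 0.42, 1], [0, 0, 0, 0, 0, 0.14, 1], [0, 0, 0, 0, 0, 0.04, 1]]]}}

```text
clock: 24.7
eef_pos: [629.0, -196.1, 210.2]
eef_rot: [-3.141, -0.0, 1.564]
wrist_force: [0.5, -0.6, -0.2]
finger_gap: 9.5
finger_force: 20.0
```

Call:
{"op": "step_arm", "data": {"increments": [[[0, 0, 0, 0, 0, 0.03, 1], [0, 0, 0, 0, 0, 0, 1], [0, 0, 0, 0, 0, 0, 1]]]}}

```text
clock: 25.0
eef_pos: [629.1, -196.1, 210.1]
eef_rot: [3.14, 0.0, 1.563]
wrist_force: [0.3, 0.5, -0.7]
finger_gap: 9.7
finger_force: 20.0
```

Call:
{"op": "step_arm", "data": {"increments": [[[0, 0, 0, 0, 0, 0.04, 1], [0, 0, 0, 0, 0, 0, 1], [0, 0, 0, 0, 0, 0, 0.5], [0, 0, 0, 0, 0, 0, 0.5], [0, 0, 0, 0, 0, 0, 0.5]]]}}

```text
clock: 25.5
eef_pos: [628.9, -196.0, 207.6]
eef_rot: [-3.141, -0.0, 1.563]
wrist_force: [-1.1, 0.3, 0.2]
finger_gap: 23.5
finger_force: 0.0
```

Call:
{"op": "step_arm", "data": {"increments": [[[0, 0, 0, 0, 0, -0.2, 0.5], [0, 0, 0, 0, 0, -0.6, 0.5], [0, 0, 0, 0, 0, -0.8, 0.5], [0, 0, 0, 0, 0, -0.8, 0.5], [0, 0, 0, 0, 0, -0.8, 0.5]]]}}

```text
clock: 26.0
eef_pos: [628.7, -196.0, 337.6]
eef_rot: [3.141, 0.0, 1.563]
wrist_force: [-0.3, -0.4, -0.9]
finger_gap: 23.4
finger_force: 0.0
```

Call:
{"op": "step_arm", "data": {"increments": [[[0, 0, 0, -0.5, -0.8, -0.3, 0.5], [0, 0, 0, -0.5, -0.8, -0.3, 0.5], [0, 0, 0, -0.5, -0.8, -0.3, 0.5], [0, 0, 0, -0.5, -0.8, 0, 0.5], [0, 0, 0, -0.5, -0.8, 0, 0.5]]]}}

```text
clock: 26.5
eef_pos: [466.7, -295.2, 372.7]
eef_rot: [3.14, 0.001, 1.563]
wrist_force: [0.3, -0.8, 0.6]
finger_gap: 23.4
finger_force: 0.0
```

Call:
{"op": "step_arm", "data": {"increments": [[[0, 0, 0, -0.8, -0.4, 0, 0.5], [0, 0, 0, -0.8, -0.4, 0, 0.5], [0, 0, 0, -0.8, -0.4, 0, 0.5], [0, 0, 0, 0, 0, 0, 0.5]]]}}

```text
clock: 26.9
eef_pos: [417.4, -393.1, 372.2]
eef_rot: [3.141, 0.001, 1.559]
wrist_force: [-0.2, 0.1, -0.4]
finger_gap: 23.6
finger_force: 0.0
```

Run:
```python
from h import *
from cell import optics,manip
t=optics.camera("top"); f=t["frame"]
im=cv2.resize(f[120:260,130:400],None,fx=2.95,fy=2.95,interpolation=cv2.INTER_CUBIC)
cv2.imwrite("pics/end.png",im[:,:,::-1])
blob(t,(602,27),30,14,40); blob(t,(610,-44),30,14,40); blob(t,(624,149),35,15,40); blob(t,(625,223),33,15,40)
for x in (550,594,629): blob(t,(x,-196),16,8,30)
print(manip.read_state()["eef_pos"])
```

```text
83 xy 604.2 28.2 sides 21.4 21.3 ang 28.9 z 26.0 z90 28.2
78 xy 609.5 -43.8 sides 19.4 19.3 ang 1.1 z 24.9 z90 27.8
272 xy 624.1 151.9 sides 43.8 42.2 ang -86.5 z 20.5 z90 22.8
273 xy 627.4 223.2 sides 44.3 42.1 ang 1.4 z 20.7 z90 22.9
39 xy 549.0 -196.9 sides 29.3 5.2 ang -89.3 z 13.4 z90 15.3
43 xy 596.4 -196.5 sides 30.1 7.7 ang -89.8 z 13.0 z90 16.3
48 xy 630.1 -196.5 sides 29.7 7.7 ang -90.0 z 15.7 z90 18.0
[ 418.36499604 -391.64449196  372.06771013]
```

View pics/end.png

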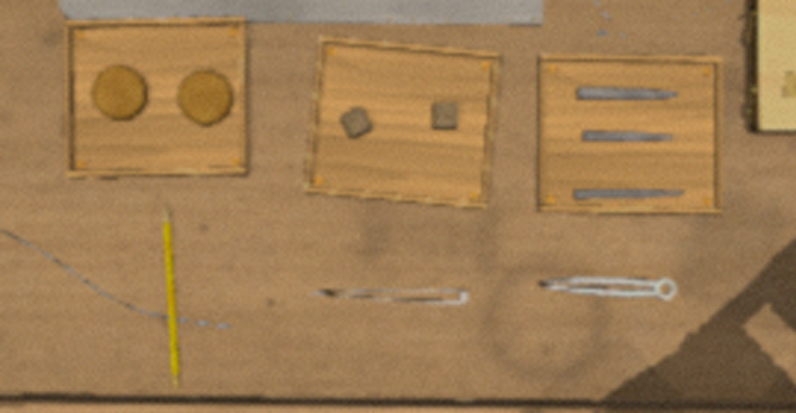

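All the pieces lie flat in their own trays: pucks at (120,92) and (205,97), stones at (355,122) and (445,115), and three parallel punches on the right. Heights match flat pieces on the tray floor.

```bash
python3 -c "
from cell import workorder
print(workorder.sign_off())"
```

```text
the job is handed in; nothing more can be done
None
```

The job is handed in at about 27 s: both punches, the stone cube and the wax puck lie flat in their matching trays, as the last top-camera picture and its height readings showed; the thin punch took a second grasp.

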